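# Free the ratchet and lower the pellet press lever

## Robot

A 6-joint arm with a two-finger parallel gripper is mounted at the origin on a cart in front of the work surface, level with it; the furniture and walls round the work are solid. World frame = base frame: x ahead of the robot, y to its left, z up, the work surface at z = 0. Lengths are in m, angles in degrees, forces in N, time in s.
With the tool pointing down it reaches from about 0.4 to 0.825 m from the base axis. Payload 7 kg.
Tool frame: the origin (TCP) lies between the finger pads; the fingertips stand 14 mm ahead of it and the grasp point (between the pads) lies 5 mm behind it (r.tips_ahead is the distance from the TCP to the fingertips, in m); z points along the fingers, y is the direction in which the jaws open and shut (so a half turn about z gives the same grasp; the last joint's range is limited). The gripper opens to 88 mm and grips with 3 to 60 N. Pads are 19 mm wide; open, the fingers measure 130 mm over their backs; the gripper's body (78 mm by 193 mm) begins 47 mm behind the grasp point.
Start: joints at [82.626, 20.546, 0.682, 0, -70.136, -16.507], TCP at [0.273, 0.617, 0.241] pointing down, gripper open.
Joint ranges: [-176.03, 176.03], [-82.01, 121.73], [-58.28, 71.71], [-173.87, 95.51], [-174.79, -0.11], [-173.66, 173.66]. Speed limits (degrees/s): [136.94, 136.94, 172.46, 180, 180, 180].

## Interface

Orientations are given as [roll, pitch, yaw] about the fixed x, y, z axes, in that order (R = Rz(yaw) Ry(pitch) Rx(roll)).
In Python, from plant import r gives the robot as it stands.
- The arm moves only by the tool apply_moves, never from a script. Its arguments are lists of equal length, an entry for each row: "slide": the shift along the tool's x, y, z as a fraction of full scale, a list of three; "turn": the turn, a rotation vector about the tool's x, y, z as a fraction of full scale, a list of three; "jaw": the closure, from 0 (fully open) to 1 (shut). In form: {"slide": [[dx, dy, dz], ...], "turn": [[wx, wy, wz], ...], "jaw": [jaw, ...]}. A call has 1 to 8 rows; each row shifts and turns the commanded pose from where the row before left it, along the tool's axes as they then stand; what a row does not reach is not made up. Full scale, the value 1, is 0.1 m for a shift and 1.5 rad for a turn. A row lasts 1/10 s, in which the tool goes at most 50 mm and 8.59 degrees, less where a joint would pass 70% of its speed; a pose out of reach is approached as far as the arm can. A call with a number of a shift or a turn outside -1 to 1 is refused whole. A call with a gripper value outside its range is refused whole. The fingers move at their own pace and stop on an object; "newtons" is the grip in N (left out, the last holds). Time passes only in rows, so rows that do not move let the fingers close. It gives the time, the measured TCP pose, the force and the opening at its end, in the units of the state.
- r.get_state(): the state, without advancing time (a new reading comes with each control period).
- r.capture(name): name is "side" or "top" or "wrist"; returns a dict with "pixels" (420x560x3 uint8, blue, green, red), "depth" (420x560 float32, m along the optical axis (not along the pixel's ray), 0 where there is no reading), "fx", "fy", "cx", "cy" (pixels), "rvec" (rotation vector, rad) and "tvec" (3), from world to camera coordinates, as OpenCV has them. Camera axes: x right, y down, z forward; pixel columns grow to the right and rows downward; lengths in m; the calibration is good to about 2 mm. A picture is of the moment at which its call begins.
- r.close_job(): hands the job in, once; it reports no verdict.
The state is a dict: "time_s": time; "joints": joint angles; "qd": joint speeds; "joint_torque": joint torques, N m; "tcp_pos": TCP position; "eef_rot": TCP orientation; "contact_force": force on the tool from outside, world axes, zero at the start; "moment": the same for the moment, N m; "gripper_width": finger opening in m.
Only numpy, scipy, OpenCV 4.12 (cv2) and the standard library are available. Lean on these libraries where they do the work, as an engineer would, in place of code of your own. Each camera call takes 0.05 s, during which the arm holds its last target.

## Task

The lever of the small pellet press is held up by its ratchet. Press the red pawl tab fully down with the fingertips to free the ratchet, then push the lever by its black crossbar all the way down until its roller rests on the die. Do not force the lever while the pawl still holds it, only push and never grasp, and leave the bottle, vial, brass weight and jar by the press where they stand.

Things in the scene. Friction and masses are not known exactly. Their poses are not given: they have to be found in the camera images.
- press: grey bench press, fixed; foot plate 235 x 96 x 12 mm. Origin on the worktop under the press. Own x runs from the black crossbar toward the red tab, z up, y along the crossbar and both hinges. Lever hinge at (0.020, 0, 0.112), pawl hinge at (0.060, 0, 0.057). Cheek plates beside the lever hinge are 134 mm tall. A fixed 38 mm steel die stands at (-0.035, 0) below the lever
- lever (a joint): lever hinge: 0 = fully raised (crossbar 0.80 rad above level seen from the hinge), grows as it is pushed down; 0.88 = down stop (0.08 rad below level), brass roller on the die plunger. Starts between 0 and 0.15. With the pawl engaged a tooth stops it at 0.19 to 0.24. Once free, friction needs 2 to 6 N at the crossbar; it stays where it is left
- lever_grip (a point): centre of the lever's black rubber crossbar, a level round bar 26 mm in diameter and 88 mm long along the press's y axis. It moves on a circle of 168 mm radius about the lever hinge; push it from above
- lever_hinge (a point): centre of the lever's hinge line, 112 mm above the worktop
- pawl (a joint): hinge of the red pawl: 0 = engaged in the teeth, grows as the tab is pressed down, 0.34 = tab fully down at its stop; the nose is clear of the teeth from about 0.2 on. Friction holds it where it is left (about 2 N on the tab moves it)
- pawl_tab (a point): centre of the top face of the red thumb tab, 32 mm along the press's x, 36 mm along y, at the end away from the crossbar, 90 mm above the worktop, level when engaged. It goes down about 24 mm on a circle about the pawl hinge (at joint 0: 68 mm out along +x and 33 mm above that hinge), leaning by the joint value
- pawl_hinge (a point): centre of the pawl's hinge line, 57 mm above the worktop
- dropper_mid (a point): centre (half-way up) of a brown dropper bottle with black cap, 33 mm in diameter, 88 mm tall, loose; to be left alone
- vial_mid (a point): centre of a small glass vial with blue cap, 15 mm in diameter, 45 mm tall, loose; to be left alone
- weight_mid (a point): centre of a brass weight, 18 mm in diameter, 31 mm tall, loose; to be left alone
- jar_mid (a point): centre of a white jar with white screw lid, 58 mm in diameter, 62 mm tall, loose; to be left alone

How it is judged (in metres and radians):
On the way, in this order (a step that is already met when the one before it is completed fails the run):
1. the red tab is pressed down and the pawl is clear of the teeth, with the lever still raised (value of joint pawl above 0.26 rad and value of joint lever below 0.3 rad), for 0.2 s.
2. the lever is pushed all the way down (value of joint lever above 0.83 rad), for 0.2 s.
At the end, for the whole second after the job is handed in: the lever rests, still, at its down stop (joint above 0.83 of 0.88 rad), the pawl still free (above 0.2 rad), and the bottle, vial, weight and jar within 15 mm of where they stood (value of joint lever above 0.83 rad and velocity of joint lever between -0.05 and 0.05 rad/s and value of joint pawl above 0.2 rad and distance of each of dropper_mid, vial_mid, weight_mid, jar_mid from where it was at the start of the episode below 0.015 m); the robot touches nothing.
It fails at once if the lever is forced (over 35 N) while the pawl is engaged (value of joint pawl below 0.15 rad and contact force between any of the fingers, the arm and lever above 35 N).
It fails at once if a bystander is shoved, lifted or knocked over (distance of any of dropper_mid, vial_mid, weight_mid, jar_mid from where it was at the start of the episode above 0.03 m or angle between any of dropper_mid, vial_mid, weight_mid, jar_mid's own z axis and vertical above 0.5 rad).
It fails at once if the crossbar or the tab is taken between the fingers instead of being pushed (distance between the grasp point and lever_grip below 0.018 m or distance between the grasp point and pawl_tab below 0.01 m).
It also fails if it takes over 45 s, if anything falls off the work surface, if the arm or the gripper's body presses on something with over 40 N, if the wrist force passes 120 N, or if a joint passes its speed limit or range.

## Working session

There is one attempt and no reset: what is moved stays moved. The work goes in short steps, Python scripts to look and compute and a tool call to move; the robot and the scene stay as the last step left them, time stands still between calls to the robot, and variables do not carry over. Pictures are saved under pics/ and viewed, and the job is handed in when it is done.

Besides the shell and the picture viewer there is one more tool, called after ">>>" as name(argument=value, ...) on one line, values as JSON. apply_moves: Moves the arm, as the interface text tells. Shift numbers are shares of 0.1 m and turn numbers shares of 1.5 rad, none past 1 either way. Its arguments: {"type":"object","properties":{"slide":{"type":"array"},"turn":{"type":"array"},"jaw":{"type":"array"},"newtons":{"type":"number"}},"required":["slide","turn","jaw"]}

```bash
mkdir -p pics; ls; python3 - <<'E'
from plant import r
import cv2
print(r.get_state())
for n in ("side","top","wrist"):
    c=r.capture(n); cv2.imwrite(f"pics/{n}0.png",c["pixels"]); print(n,c["fx"],c["rvec"],c["tvec"])
E
```

```text
pics
{'time_s': 0.0, 'joints': array([ 8.26253578e+01,  2.05911178e+01,  6.33111551e-01, -1.97778489e-02,
       -7.01344765e+01, -1.65076155e+01]), 'qd': array([ 0.04322503, -0.02335758, -0.04842291,  0.0571203 , -0.02414041,
        0.05477094]), 'joint_torque': array([ 1.20999443e-04, -5.82718849e+01,  2.93053758e+01,  6.99712381e+00,
        7.01902361e-03, -1.49023922e-04]), 'tcp_pos': array([0.2731081 , 0.6167747 , 0.23962228]), 'eef_rot': array([ 1.79906046e+02, -8.45478604e-03, -2.38889866e+01]), 'contact_force': array([ 0.22370466, -0.50830163, -0.5285897 ]), 'moment': array([-0.00363372,  0.00239863, -0.04071866]), 'gripper_width': 0.08755963183418321}
side 492.28274058120815 [ 0.50838232 -2.46904214  1.52148461] [0.439892   0.32369999 0.56616756]
top 417.3803177812397 [ 2.16592715 -2.15620745  0.11881126] [-0.20832275  0.57461753  0.94765584]
wrist 297.32335514802384 [-1.62116091  2.49170248  0.33837749] [ 0.67400265 -0.03304395  0.39053437]
```

View pics/side0.png

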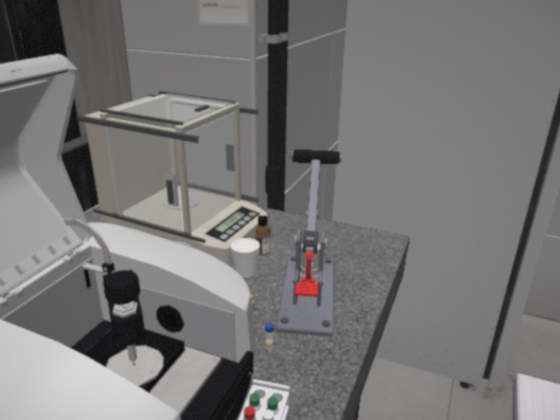

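View pics/top0.png

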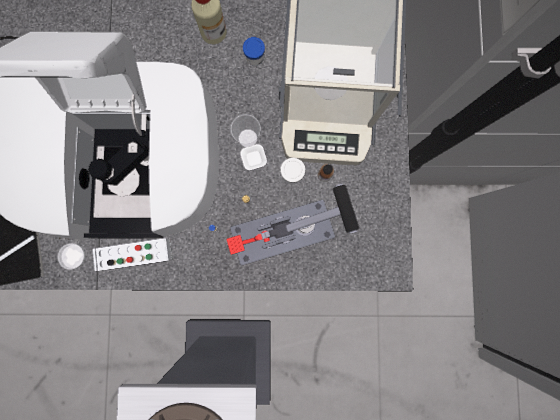

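View pics/wrist0.png

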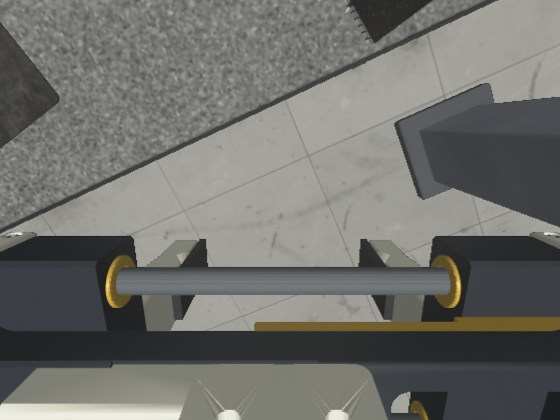

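Side view: press on the right of the bench, tab at (308,288), crossbar (316,157). Top view: tab about (236,244), crossbar about (346,208), bottle (326,172), jar (292,170), vial (212,228), weight (246,199). Next I get positions from depth.

```bash
cat > h.py <<'E'
import numpy as np,cv2
from plant import r
def cap(n):
    c=r.capture(n); R=cv2.Rodrigues(np.array(c["rvec"]))[0]; c["R"]=R; c["t"]=np.array(c["tvec"]).reshape(3)
    d=c["depth"]; v,u=np.mgrid[:420,:560]
    P=np.stack([(u-c["cx"])/c["fx"]*d,(v-c["cy"])/c["fy"]*d,d],-1)
    c["P"]=(P-c["t"])@R   # world
    return c
def proj(c,X):
    X=np.atleast_2d(X)@c["R"].T+c["t"]; return np.c_[X[:,0]/X[:,2]*c["fx"]+c["cx"],X[:,1]/X[:,2]*c["fy"]+c["cy"]]
E
python3 - <<'E'
from h import *
np.set_printoptions(precision=4,suppress=True)
c=cap("top")
print(-c["R"].T@c["t"])
P=c["P"]
for n,(u,v) in dict(tab=(236,244),bar=(346,208),barA=(340,190),barB=(352,226),bottle=(326,172),jar=(292,170),vial=(212,228),weight=(246,199),bench=(350,270),edge=(300,288),foot=(325,240),base=(185,410)).items(): print(n,P[v,u])
s=c["pixels"]; x=cv2.resize(s[150:290,190:400],None,fx=3.8,fy=3.8,interpolation=cv2.INTER_CUBIC); cv2.imwrite("pics/topz.png",x)
c=cap("side"); print(-c["R"].T@c["t"]); P=c["P"]
for n,(u,v) in dict(tab=(308,288),bar=(316,157),vial=(269,328),weight=(252,302),jar=(245,245),bott=(264,222)).items(): print(n,P[v,u])
s=c["pixels"]; x=cv2.resize(s[140:350,210:420],None,fx=2.8,fy=2.8,interpolation=cv2.INTER_CUBIC); cv2.imwrite("pics/sidez.png",x)
E
```

```text
[ 0.4644 -0.2097  1.006 ]
tab [ 0.4791 -0.1182  0.0877]
bar [ 0.5437 -0.3353  0.2394]
barA [ 0.577  -0.3244  0.2412]
barB [ 0.5106 -0.3459  0.2391]
bottle [ 0.6401 -0.3167  0.0874]
jar [ 0.6498 -0.2418  0.0595]
vial [ 0.5161 -0.0583  0.0463]
weight [ 0.586  -0.1342  0.0279]
bench [ 0.4201 -0.3821 -0.0011]
edge [ 0.3775 -0.2628  0.0014]
foot [ 0.4907 -0.3217  0.012 ]
base [ 0.1058 -0.0014  0.0152]
[0.2724 0.504  0.5391]
tab [ 0.4735 -0.1143  0.0885]
bar [ 0.5387 -0.3241  0.2297]
vial [ 0.5125 -0.0495  0.044 ]
weight [ 0.5805 -0.1306  0.0183]
jar [ 0.6469 -0.2396  0.0607]
bott [ 0.6412 -0.317   0.0758]
```

View pics/topz.png

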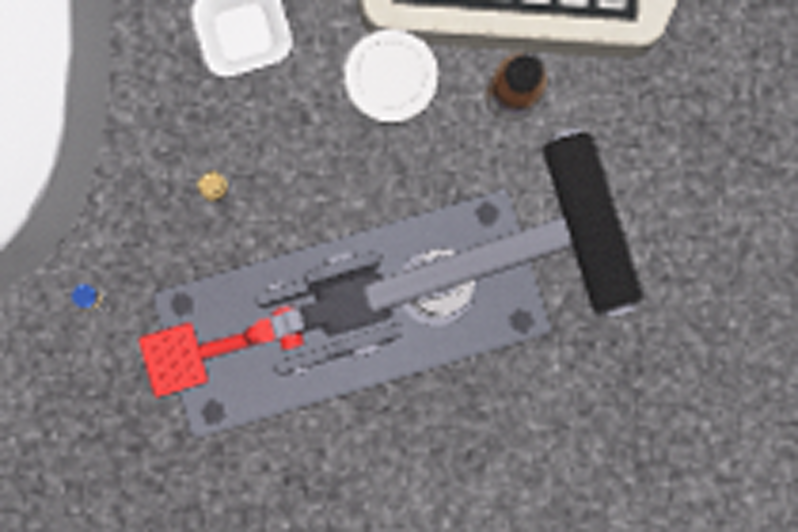

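View pics/sidez.png

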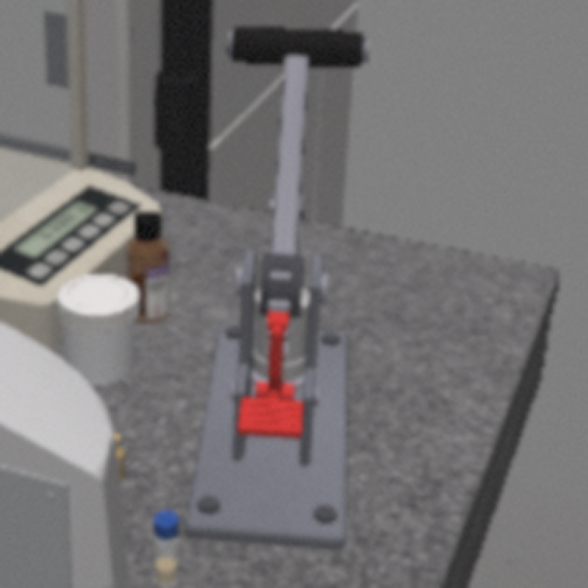

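Zoomed top view: foot corners at crop (157,295),(505,193),(548,330),(197,436); tab corners (141,340),(192,325),(208,381),(158,397); bar axis ends about (570,135),(620,308). Now fit the press pose.

```bash
cat >> h.py <<'E'
def press(x,y,yaw):
    c,s=np.cos(yaw),np.sin(yaw); R=np.array([[c,-s,0],[s,c,0],[0,0,1]]); return lambda p: np.atleast_2d(p)@R.T+[x,y,0]
def grip(q,y=0): a=.8-q; return [.02-.168*np.cos(a),y,.112+.168*np.sin(a)]
E
python3 - <<'E'
from h import *
from scipy.optimize import least_squares
np.set_printoptions(precision=4,suppress=True)
c=cap("top")
f=3.8
def px(l): return np.array(l,float)/f+[190,150]-.5+.5/f
foot=px([(157,295),(505,193),(548,330),(197,436)])
tab=px([(141,340),(192,325),(208,381),(158,397)])
P=c["P"]; 
# tab fit: centre at local (0.128,0,0.090)
tabl=[(.144,-.018),(.112,-.018),(.112,.018),(.144,.018)]
b=c["P"][208,346]
def model(p):
    T=press(*p[:3]); 
    return T
def res(p,full=False):
    T=model(p); o=p[3]
    # foot corners, own x from crossbar to tab. +x pixel left; corners: far tab side first
    F=T([(o+.1175,s*.048,.012) for s in (1,)]+[(o-.1175,.048*s,.012) for s in(1,-1)]+[(o+.1175,-.048,.012)])
    # sign chosen below by p sgn
    F=F if sg>0 else T([(o+.1175,-.048,.012),(o-.1175,-.048,.012),(o-.1175,.048,.012),(o+.1175,.048,.012)])
    K=T([(.144,-.018*-sg,.09),(.112,.018*sg,.09),(.112,-.018*sg,.09),(.144,-.018*sg,.09)])
    G=T([grip(p[4],.044*sg),grip(p[4],-.044*sg)])
    Gp=px([(570,135),(620,308)])
    return np.r_[(proj(c,F)-foot).ravel(),(proj(c,K)-tab).ravel(),(proj(c,G)-Gp).ravel()]
for sg in (1,-1):
  for y0 in (1.3,-1.8):
    s=least_squares(res,[.51,-.24,y0,0,.1]); print(sg,s.cost,s.x,np.degrees(s.x[2]))
    if s.cost<60: print(s.fun)
    x=s.x
    if s.cost<60:
        T=model(x); print("tab",T([.128,0,.09]),"grip",T(grip(x[4])),"hinge",T([.02,0,.112]),"gripdown",T(grip(.88)))
E
```

```text
1 5432.221541736215 [ 0.5195 -0.2415  1.8939  0.0231  1.2752] 108.51087420066219
1 5432.221541513333 [ 0.5195 -0.2415 -4.3893  0.0231 -5.008 ] -251.48904989329054
-1 8.013964391472516 [ 0.5153 -0.24    1.8659  0.0205  0.0419] 106.90678936184548
[-1.6484 -0.5042  0.9498 -1.7261  1.7152  0.6668 -1.0177  1.4035 -0.4275
 -0.4817  0.1969 -0.7309  0.5557  0.3756 -0.3881  0.396  -0.5495  0.5818
  0.6033 -0.1815]
tab [[ 0.4781 -0.1176  0.09  ]] grip [[ 0.545  -0.3376  0.2275]] hinge [[ 0.5095 -0.2209  0.112 ]] gripdown [[ 0.5582 -0.3811  0.0986]]
-1 36.64181444032152 [ 0.5175 -0.2388 -4.3982  0.0199 -5.1153] -251.99963296229217
[-1.9921 -0.3082  0.0381 -3.3043  1.5222 -1.1738 -0.6199  1.3717 -0.7791
 -0.2175 -0.2332 -0.7341  0.4254  0.2787 -0.4387  0.5687  1.4339  6.2593
  0.659  -2.9407]
tab [[ 0.4779 -0.1171  0.09  ]] grip [[ 0.5597 -0.3689  0.0516]] hinge [[ 0.5113 -0.2198  0.112 ]] gripdown [[ 0.563  -0.379   0.0986]]
```

Fit is consistent: press at (0.515,-0.240), yaw 107°, lever ≈ 0.04. Now check the obstacles' heights along the way from the start pose.

```bash
python3 - <<'E'
from h import *
np.set_printoptions(precision=2,suppress=True,linewidth=220)
H=np.full((16,32),np.nan)
xs=np.arange(.1,.9,.05); ys=np.arange(.9,-.7,-.05)
for n in("top","side"):
    c=cap(n);P=c["P"].reshape(-1,3);ok=(c["depth"].ravel()>0)&(P[:,2]>-.05)
    P=P[ok]
    i=np.floor((P[:,0]-.1)/.05).astype(int); j=np.floor((.9-P[:,1])/.05).astype(int)
    k=(i>=0)&(i<16)&(j>=0)&(j<32)
    for a,b,z in zip(i[k],j[k],P[k][:,2]): H[a,b]=np.fmax(H[a,b],z)
print("y left edge",ys)
for i in range(15,-1,-1): print("%.2f"%(.1+.05*i),H[i])
E
```

```text
y left edge [ 0.9   0.85  0.8   0.75  0.7   0.65  0.6   0.55  0.5   0.45  0.4   0.35  0.3   0.25  0.2   0.15  0.1   0.05 -0.   -0.05 -0.1  -0.15 -0.2  -0.25 -0.3  -0.35 -0.4  -0.45 -0.5  -0.55 -0.6  -0.65]
0.85 [ nan  nan  nan  nan  nan  nan  nan  nan  nan  nan  nan  nan  nan  nan  nan  nan 0.18 0.18 0.17 0.01 0.   0.01 0.3  0.3  0.3  0.3  0.3   nan 0.48  nan  nan  nan]
0.80 [ nan  nan  nan  nan  nan  nan  nan  nan  nan  nan 0.17 0.18 0.18 0.37 0.38 0.37 0.37 0.19 0.18 0.17 0.01 0.   0.3  0.3  0.3  0.29 0.3  0.   0.48  nan  nan  nan]
0.75 [ nan  nan  nan  nan  nan  nan  nan  nan  nan  nan 0.17 0.18 0.19 0.42 0.43 0.43 0.43 0.26 0.18 0.17 0.09 0.09 0.3  0.3  0.3  0.3  0.3  0.   0.54 0.53 0.48 0.28]
0.70 [ nan  nan  nan  nan  nan  nan  nan  nan  nan  nan 0.16 0.18 0.19 0.26 0.46 0.46 0.46 0.23 0.18 0.17 0.09 0.09 0.28 0.06 0.07 0.28 0.29 0.01 0.   0.48 0.48 0.48]
0.65 [ nan  nan  nan  nan  nan  nan  nan  nan  nan  nan 0.16 0.17 0.19 0.19 0.09 0.18 0.21 0.19 0.18 0.16 0.02 0.02 0.07 0.07 0.09 0.06 0.06 0.   0.    nan  nan  nan]
0.60 [ nan  nan  nan  nan  nan  nan  nan  nan  nan  nan 0.1
[... 981 characters left out ...]
nan nan nan nan nan nan nan nan nan nan nan nan nan nan nan nan nan nan nan nan nan nan nan nan nan nan nan nan nan nan nan nan]
0.25 [nan nan nan nan nan nan nan nan nan nan nan nan nan nan nan nan nan nan nan nan nan nan nan nan nan nan nan nan nan nan nan nan]
0.20 [nan nan nan nan nan nan nan nan nan nan nan nan nan nan nan nan nan nan nan nan nan nan nan nan nan nan nan nan nan nan nan nan]
0.15 [nan nan nan nan nan nan nan nan nan nan nan nan nan nan -0.  0.  0.  0.  0.  0.  0. -0. nan nan nan nan nan nan nan nan nan nan]
0.10 [ nan  nan  nan  nan  nan  nan  nan  nan  nan  nan  nan  nan  nan  nan 0.01 0.01 0.02 0.02 0.02 0.01 0.   0.    nan  nan  nan  nan  nan  nan  nan  nan  nan  nan]
```

```bash
python3 - <<'E'
from h import *
np.set_printoptions(precision=0,suppress=True,linewidth=220)
xs=np.arange(.40,.72,.02); ys=np.arange(.06,-.34,-.02); H=np.full((len(xs),len(ys)),np.nan)
for n in("top","side"):
    c=cap(n);P=c["P"].reshape(-1,3);ok=(c["depth"].ravel()>0)&(P[:,2]>-.05)
    P=P[ok]
    i=np.floor((P[:,0]-.4)/.02).astype(int); j=np.floor((.06-P[:,1])/.02).astype(int)
    k=(i>=0)&(i<len(xs))&(j>=0)&(j<len(ys))
    for a,b,z in zip(i[k],j[k],P[k][:,2]): H[a,b]=np.fmax(H[a,b],z)
print("ycent  ",(ys-.01)*1000)
for i in range(len(xs)-1,-1,-1): print("%.2f"%(xs[i]+.01),H[i]*1000)
E
```

```text
ycent   [  50.   30.   10.  -10.  -30.  -50.  -70.  -90. -110. -130. -150. -170. -190. -210. -230. -250. -270. -290. -310. -330.]
0.71 [450. 189. 185. 183. 176. 167. 159.   3.  88.  86.  88.  83.   4.  54.  60.  62.  63.  60.  63.  64.]
0.69 [190. 188. 184. 180. 174. 164. 156.   5.  16.  16.   4.  18.  18.   4.  56.  58.  58.  59.  59.  60.]
0.67 [188. 188. 183. 178. 170. 162. 155.   4.   4.  19.  16.  18.  14.  64.  65.  64.  64.  51.  66.  63.]
0.65 [188. 187. 183. 176. 169. 163. 153.   5.   4.  18.  18.   5.   6.  65.  65.  65.  67.   4.  93.  92.]
0.63 [187. 184. 182. 172. 166. 159. 151.   4.   3.   5.   5.   5.   4.  61.  64.  65.  65.   5.  88.  89.]
0.61 [185. 181. 176. 169. 161. 155. 145.   4.   4.   4.   4.   3.   3.   4.   4.   4.   5.   5.   2.   4.]
0.59 [180. 179. 172. 163. 158. 150. 125.   4.   4.  35.  23.   4.   4.   7.   5.   5.   4.  13. 238. 242.]
0.57 [175. 172. 167. 161. 152. 146.  57.   4.   4.  19.   4.   5.   4.   4.  12.  15.  16.  17. 239. 243.]
0.55 [170. 167. 162. 157. 147. 140.   4.   4.   4.   4.  11.  16.  15.  16.  14.  16.  75. 198. 235. 243.]
0.53 [162. 163. 155. 149. 141.  46.  45.  11.  19.  16.  15.  66. 130. 136. 143. 166. 184. 204. 223. 242.]
0.51 [157. 154. 148. 133.   4.  47.  46.  13.  21.  15.  16. 122. 145. 138. 143. 162. 178. 183.  18. 241.]
0.49 [127.  92.   4.   4.   4.   4.   4.  90.  93.  94. 115. 127. 145. 138. 136. 129.  16.  15.  15. 235.]
0.47 [ 44.   5.   5.   6.   3.   5.   5.  89.  94.  92.  17.  68.  68. 122. 118.  15.  15.  11.   4.   5.]
0.45 [42.  5.  4.  4.  4.  5.  6.  4. 90. 20. 20. 16. 18. 14.  4.  3.  6.  5.  5.  5.]
0.43 [34.  5.  4.  3.  5.  4.  5.  4. 11. 16. 13.  5.  4.  3.  3.  5.  4.  3.  4.  4.]
0.41 [5. 3. 3. 4. 7. 4. 4. 4. 4. 4. 4. 4. 4. 5. 4. 7. 3. 3. 2. 4.]
```

Plan: keep the jaw along world x (yaw -90), so the gripper body clears both the centrifuge and the cheeks. First rise and turn, closing the jaws.

>>> apply_moves(slide=[[0,0,-0.15],[0,0,-0.15],[0,0,-0.15],[0,0,-0.15],[0,0,0],[0,0,0],[0,0,0],[0,0,0]], turn=[[0,0,0.096],[0,0,0.096],[0,0,0.096],[0,0,0.096],[0,0,0.096],[0,0,0.096],[0,0,0.096],[0,0,0.097]], jaw=[1,1,1,1,1,1,1,1], newtons=20)

```text
time_s: 1.3
tcp_pos: [0.2732, 0.6171, 0.3006]
eef_rot: [180.0, 0.0, -90.3]
contact_force: [-1.0, 0.1, 0.1]
gripper_width: 0.0294
```

>>> apply_moves(slide=[[0.45,-0.12,0],[0.45,-0.12,0],[0.45,-0.12,0],[0.45,-0.12,0],[0.45,-0.12,0],[0.45,-0.12,0],[0.45,-0.12,0],[0.45,-0.12,0]], turn=[[0,0,0],[0,0,0],[0,0,0],[0,0,0],[0,0,0],[0,0,0],[0,0,0],[0,0,0]], jaw=[1,1,1,1,1,1,1,1])

```text
time_s: 2.1
tcp_pos: [0.3695, 0.2554, 0.3009]
eef_rot: [-180.0, 0.1, -89.9]
contact_force: [1.0, 0.7, 0.3]
gripper_width: 0.0005
```

>>> apply_moves(slide=[[0.46,-0.13,0],[0.46,-0.13,0],[0.46,-0.13,0],[0.46,-0.13,0],[0.46,-0.13,0],[0.46,-0.13,0],[0.46,-0.13,0],[0.47,-0.11,0]], turn=[[0,0,0],[0,0,0],[0,0,0],[0,0,0],[0,0,0],[0,0,0],[0,0,0],[0,0,0]], jaw=[1,1,1,1,1,1,1,1])

```text
time_s: 2.9
tcp_pos: [0.4719, -0.1138, 0.301]
eef_rot: [-179.9, 0.0, -90.0]
contact_force: [2.4, 0.7, 0.4]
gripper_width: 0.0005
```

```bash
python3 - <<'E'
from h import *
s=r.get_state(); print(s["tcp_pos"],s["eef_rot"],s["joints"],s["contact_force"])
for n in ("side","top","wrist"):
    c=r.capture(n); cv2.imwrite(f"pics/{n}1.png",c["pixels"])
E
```

```text
[ 0.47188422 -0.11377471  0.30102633] [-1.79927289e+02  1.05839562e-02 -8.99644305e+01] [ 9.72002059e+00  1.92966979e-01 -1.67801616e+01  1.88113233e-03
 -7.29534160e+01 -9.68500814e+00] [2.41077314 0.6921899  0.41650487]
```

View pics/side1.png

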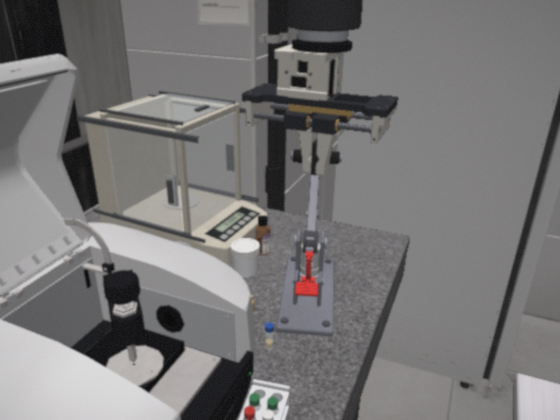

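View pics/wrist1.png

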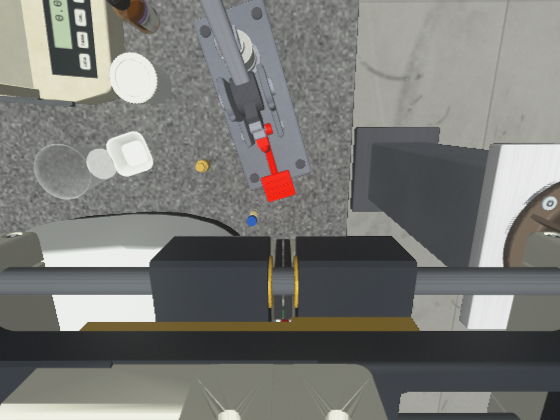

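View pics/top1.png

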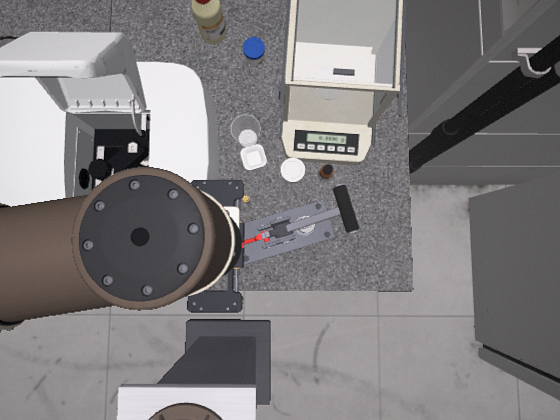

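The view shows closed fingers above the tab, with the body's long side across the press. Descend to just above the tab.

>>> apply_moves(slide=[[0,0,0.4],[0,0,0.4],[0,0,0.4],[0,0,0.4],[0,0,0.2],[0,0,0]], turn=[[0,0,0],[0,0,0],[0,0,0],[0,0,0],[0,0,0],[0,0,0]], jaw=[1,1,1,1,1,1])

```text
time_s: 3.65
tcp_pos: [0.4696, -0.1109, 0.1181]
eef_rot: [179.7, -0.0, -89.9]
contact_force: [-0.1, 0.6, -0.2]
gripper_width: 0.0002
```

```bash
python3 - <<'E'
from h import *
for n in ("side","top"):
    c=r.capture(n); cv2.imwrite(f"pics/{n}2.png",c["pixels"])
    if n=="side": cv2.imwrite("pics/side2z.png",cv2.resize(c["pixels"][140:350,210:420],None,fx=2.8,fy=2.8))
print(r.get_state()["contact_force"])
E
```

```text
[ 0.80646115 -0.12666436  0.17028337]
```

View pics/side2z.png

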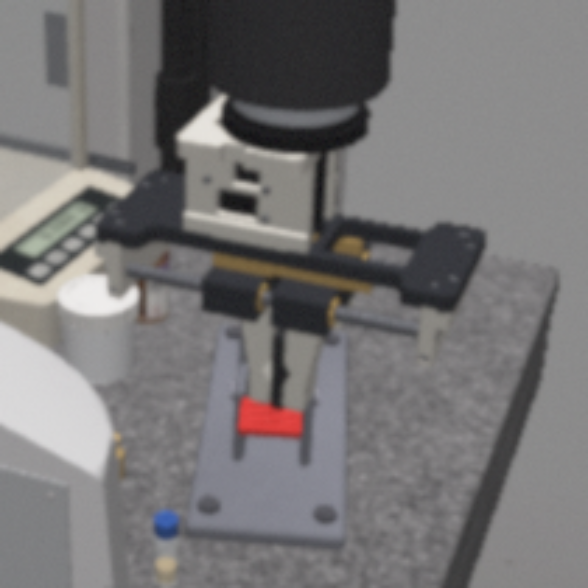

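View pics/top2.png

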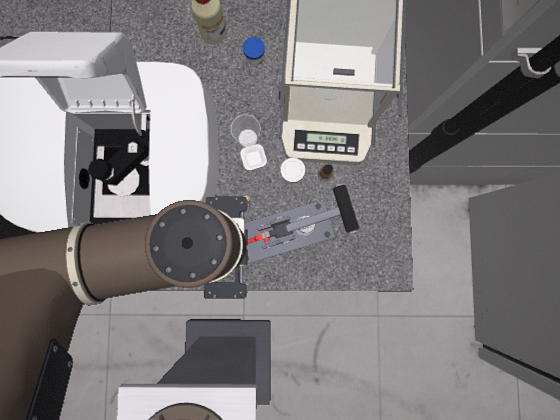

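Tips are centred over the tab, about 14 mm above. Press gently, watching the force.

>>> apply_moves(slide=[[0,0,0.1],[0,0,0.08],[0,0,0.04],[0,0,0]], turn=[[0,0,0],[0,0,0],[0,0,0],[0,0,0]], jaw=[1,1,1,1])

```text
time_s: 4.15
tcp_pos: [0.4716, -0.1117, 0.0983]
eef_rot: [180.0, -0.0, -90.0]
contact_force: [0.1, 0.5, 1.2]
gripper_width: 0.0002
```

>>> apply_moves(slide=[[0,0,0.04],[0,0,0.04],[0,0,0.02],[0,0,0]], turn=[[0,0,0],[0,0,0],[0,0,0],[0,0,0]], jaw=[1,1,1,1])

```text
time_s: 4.55
tcp_pos: [0.4716, -0.1117, 0.0883]
eef_rot: [180.0, -0.0, -90.0]
contact_force: [-0.1, 1.2, 0.3]
gripper_width: 0.0005
```

>>> apply_moves(slide=[[0,0,0.02],[0,0,0.02],[0,0,0]], turn=[[0,0,0],[0,0,0],[0,0,0]], jaw=[1,1,1])

```text
time_s: 4.85
tcp_pos: [0.4715, -0.1117, 0.0843]
eef_rot: [180.0, -0.0, -90.0]
contact_force: [0.0, 1.8, 0.5]
gripper_width: 0.0002
```

```bash
python3 - <<'E'
from h import *
for n in ("side","wrist"):
    c=r.capture(n); cv2.imwrite(f"pics/{n}3.png",c["pixels"])
    if n=="side": cv2.imwrite("pics/side3z.png",cv2.resize(c["pixels"][220:350,240:390],None,fx=5,fy=4.6))
print(r.get_state()["contact_force"])
E
```

```text
[-0.36633172  0.13700315  0.92167405]
```

View pics/side3z.png

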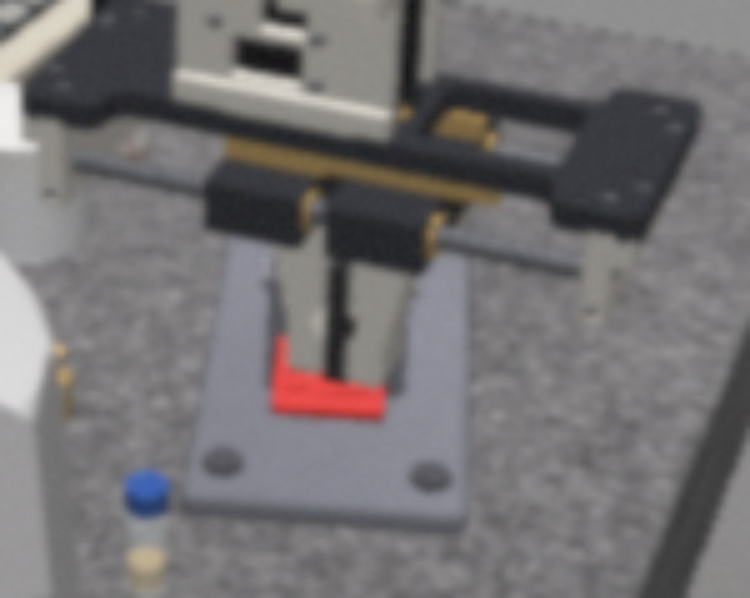

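The tab is tilting down under the tips, and the force is still only about 2 N. Keep going in small steps until the stop.

>>> apply_moves(slide=[[0,0,0.02],[0,0,0]], turn=[[0,0,0],[0,0,0]], jaw=[1,1])

```text
time_s: 5.15
tcp_pos: [0.4715, -0.1117, 0.0824]
eef_rot: [180.0, 0.0, -90.0]
contact_force: [-0.5, 2.1, 1.1]
gripper_width: 0.0005
```

>>> apply_moves(slide=[[0,0,0.02],[0,0,0]], turn=[[0,0,0],[0,0,0]], jaw=[1,1])

```text
time_s: 5.35
tcp_pos: [0.4717, -0.1116, 0.0809]
eef_rot: [-180.0, -0.0, -90.0]
contact_force: [-3.2, 3.5, 9.5]
gripper_width: 0.0004
```

>>> apply_moves(slide=[[0,0,0.01],[0,0,0],[0,0,0]], turn=[[0,0,0],[0,0,0],[0,0,0]], jaw=[1,1,1])

```text
time_s: 5.65
tcp_pos: [0.4718, -0.1116, 0.0805]
eef_rot: [-180.0, -0.0, -89.9]
contact_force: [-5.6, 5.6, 14.2]
gripper_width: 0.0001
```

Force rose to 14 N with no more travel: the tab is at its stop. Lift off and check.

>>> apply_moves(slide=[[0,0,-0.1],[0,0,-0.4],[0,0,-0.45],[0,0,-0.45],[0,0,-0.45],[0,0,-0.45],[0,0,0]], turn=[[0,0,0],[0,0,0],[0,0,0],[0,0,0],[0,0,0],[0,0,0],[0,0,0]], jaw=[1,1,1,1,1,1,1])

```text
time_s: 6.35
tcp_pos: [0.4743, -0.1124, 0.3165]
eef_rot: [-179.4, -0.0, -89.9]
contact_force: [0.1, -0.3, -0.5]
gripper_width: 0.0005
```

```bash
python3 - <<'E'
from h import *
np.set_printoptions(precision=4,suppress=True)
c=cap("side"); cv2.imwrite("pics/side4z.png",cv2.resize(c["pixels"][140:350,210:420],None,fx=2.8,fy=2.8))
b=c["pixels"].astype(int); m=(b[...,2]>150)&(b[...,1]<80)&(b[...,0]<80)&(c["depth"]>0)
P=c["P"][m]; T=press(.5153,-.24,1.8659)
L=(P-[.5153,-.24,0])@T(np.eye(3)).T if 0 else None
R=np.array([[np.cos(1.8659),np.sin(1.8659)],[-np.sin(1.8659),np.cos(1.8659)]])
xy=(P[:,:2]-[.5153,-.24])@R.T; k=xy[:,0]>.11
A=np.c_[xy[k],np.ones(k.sum())]; print(k.sum(),np.linalg.lstsq(A,P[k,2],rcond=None)[0],xy[k].mean(0),P[k,2].mean(),P[k,2].min(),P[k,2].max())
print(r.get_state()["contact_force"],r.get_state()["tcp_pos"])
E
```

```text
412 [-0.076  -0.0478  0.073 ] [ 0.1669 -0.008 ] 0.060705264252489254 0.04757603083366898 0.06864910614745248
[ 1.2976 -0.2168 -1.8296] [ 0.4729 -0.112   0.3131]
```

View pics/side4z.png

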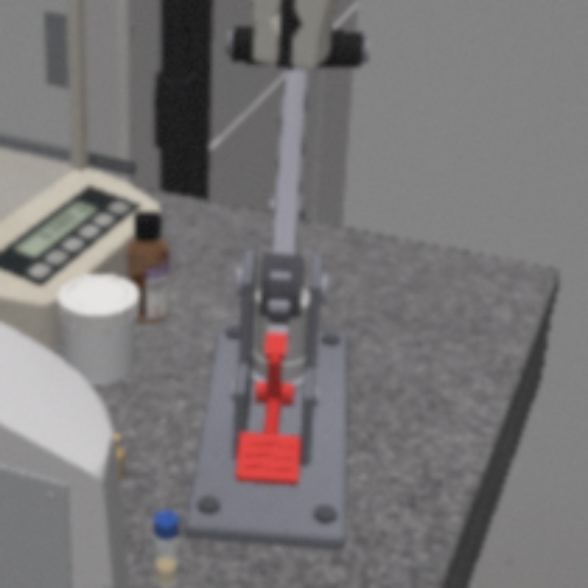

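Tab is clearly down and the nose is out of the teeth. Compute the arc for the crossbar push.

```bash
python3 - <<'E'
from h import *
np.set_printoptions(precision=4,suppress=True)
T=press(.5153,-.24,1.8659)
for q in np.arange(.04,.9,.084): print("%.3f"%q,T(grip(q))[0]+[0,0,.027])
E
```

```text
0.040 [ 0.5449 -0.3374  0.2547]
0.124 [ 0.5476 -0.3463  0.2441]
0.208 [ 0.55   -0.3542  0.2327]
0.292 [ 0.5522 -0.3613  0.2207]
0.376 [ 0.554  -0.3674  0.2081]
0.460 [ 0.5555 -0.3724  0.195 ]
0.544 [ 0.5568 -0.3764  0.1815]
0.628 [ 0.5576 -0.3792  0.1678]
0.712 [ 0.5582 -0.381   0.1538]
0.796 [ 0.5583 -0.3816  0.1397]
0.880 [ 0.5582 -0.3811  0.1256]
```

>>> apply_moves(slide=[[0.4,-0.12,0],[0.4,-0.12,0],[0.4,-0.12,0],[0.4,-0.12,0],[0.4,-0.12,0],[0.25,-0.12,0],[0,0,0]], turn=[[0,0,0],[0,0,0],[0,0,0],[0,0,0],[0,0,0],[0,0,0],[0,0,0]], jaw=[1,1,1,1,1,1,1])

```text
time_s: 7.1
tcp_pos: [0.5437, -0.3396, 0.3066]
eef_rot: [179.8, 0.0, -90.2]
contact_force: [-0.5, 0.8, -0.2]
gripper_width: 0.0004
```

```bash
python3 - <<'E'
from h import *
c=cap("side"); cv2.imwrite("pics/side5z.png",cv2.resize(c["pixels"][90:300,210:420],None,fx=2.8,fy=2.8))
print(r.get_state()["tcp_pos"])
E
```

```text
[ 0.54325474 -0.33813477  0.30699249]
```

View pics/side5z.png

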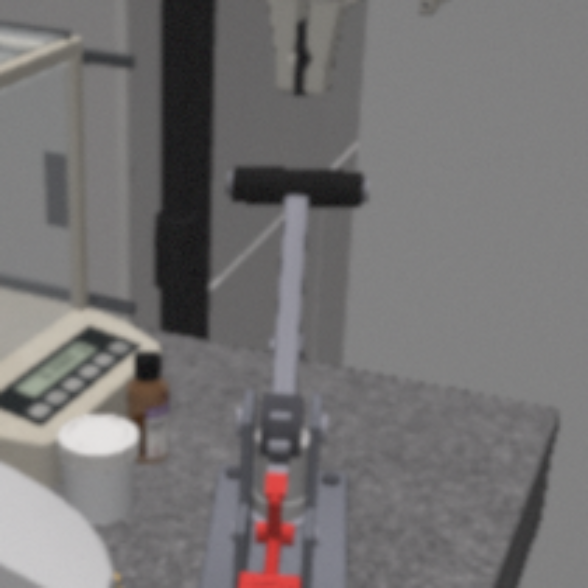

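Tips hang over the middle of the bar. Descend to first contact and check the force (pawl should be free).

>>> apply_moves(slide=[[0,0,0.3],[0,-0.04,0.16],[0.03,0,0.06],[0.03,0,0.06],[0,0,0]], turn=[[0,0,0],[0,0,0],[0,0,0],[0,0,0],[0,0,0]], jaw=[1,1,1,1,1])

```text
time_s: 7.65
tcp_pos: [0.5478, -0.3427, 0.2518]
eef_rot: [-180.0, -0.0, -90.0]
contact_force: [-0.3, -0.4, -0.3]
gripper_width: 0.0004
```

>>> apply_moves(slide=[[0.04,-0.01,0.06],[0.04,-0.01,0.06],[0.04,-0.01,0.06],[0.04,-0.01,0.06],[0.03,0,0.06],[0,0,0]], turn=[[0,0,0],[0,0,0],[0,0,0],[0,0,0],[0,0,0],[0,0,0]], jaw=[1,1,1,1,1,1])

```text
time_s: 8.25
tcp_pos: [0.5537, -0.364, 0.2237]
eef_rot: [-179.7, -0.2, -90.0]
contact_force: [1.9, -2.2, 4.3]
gripper_width: 0.0002
```

```bash
python3 - <<'E'
from h import *
c=cap("side"); cv2.imwrite("pics/side6z.png",cv2.resize(c["pixels"][90:300,210:420],None,fx=2.8,fy=2.8))
print(r.get_state()["tcp_pos"],r.get_state()["contact_force"])
E
```

```text
[ 0.55347743 -0.3636612   0.2236356 ] [ 1.40501732 -3.07554715  5.0254681 ]
```

View pics/side6z.png

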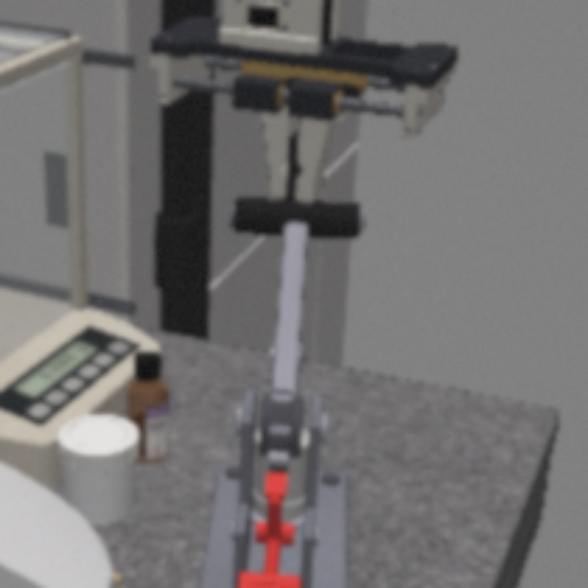

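Lever follows with about 5 N, already past the tooth stop. Continue along the arc.

>>> apply_moves(slide=[[0.03,-0.01,0.07],[0.03,0,0.07],[0.02,-0.01,0.07],[0.02,0,0.07],[0.01,0,0.07],[0.01,0,0.07],[0,0,0]], turn=[[0,0,0],[0,0,0],[0,0,0],[0,0,0],[0,0,0],[0,0,0],[0,0,0]], jaw=[1,1,1,1,1,1,1])

```text
time_s: 9.0
tcp_pos: [0.5544, -0.3746, 0.18]
eef_rot: [-179.9, -0.1, -90.0]
contact_force: [1.2, -0.3, 0.9]
gripper_width: -0.0
```

>>> apply_moves(slide=[[0.01,-0.01,0.07],[0.01,0,0.07],[0.01,-0.01,0.07],[0.01,0,0.07],[0,0,0.07],[0,0,0.07],[0,0,0.06],[0,0,0]], turn=[[0,0,0],[0,0,0],[0,0,0],[0,0,0],[0,0,0],[0,0,0],[0,0,0],[0,0,0]], jaw=[1,1,1,1,1,1,1,1])

```text
time_s: 9.8
tcp_pos: [0.5549, -0.3769, 0.1299]
eef_rot: [179.9, 0.1, -90.0]
contact_force: [0.3, -0.0, 0.4]
gripper_width: 0.0003
```

```bash
python3 - <<'E'
from h import *
c=cap("side"); cv2.imwrite("pics/side7z.png",cv2.resize(c["pixels"][140:350,210:420],None,fx=2.8,fy=2.8))
print(r.get_state()["tcp_pos"],r.get_state()["contact_force"])
E
```

```text
[ 0.55471015 -0.37673181  0.13010844] [0.01347704 0.31733696 0.47561877]
```

View pics/side7z.png

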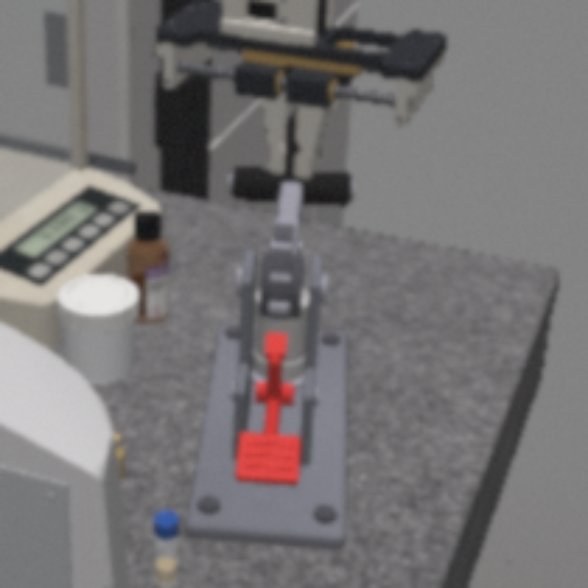

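>>> apply_moves(slide=[[0,0,0.02],[0,0,0.02],[0,0,0]], turn=[[0,0,0],[0,0,0],[0,0,0]], jaw=[1,1,1])

```text
time_s: 10.15
tcp_pos: [0.5553, -0.3772, 0.1271]
eef_rot: [179.9, 0.0, -90.0]
contact_force: [0.2, -0.1, 0.2]
gripper_width: 0.0007
```

>>> apply_moves(slide=[[0,0,0.02],[0,0,0.02],[0,0,0]], turn=[[0,0,0],[0,0,0],[0,0,0]], jaw=[1,1,1])

```text
time_s: 10.45
tcp_pos: [0.5557, -0.3776, 0.1254]
eef_rot: [-180.0, -0.0, -89.9]
contact_force: [-5.5, 4.5, 13.8]
gripper_width: 0.0004
```

>>> apply_moves(slide=[[0,0,0.01],[0,0,0],[0,0,0]], turn=[[0,0,0],[0,0,0],[0,0,0]], jaw=[1,1,1])

```text
time_s: 10.75
tcp_pos: [0.5558, -0.3776, 0.1252]
eef_rot: [-179.9, -0.1, -89.9]
contact_force: [-6.0, 7.8, 18.2]
gripper_width: 0.0004
```

Firm stop at the predicted height (0.125; 18 N). Retreat straight up.

>>> apply_moves(slide=[[0,0,-0.05],[0,0,-0.2],[0,0,-0.4],[0,0,-0.45],[0,0,-0.45],[0,0,0],[0,0,0]], turn=[[0,0,0],[0,0,0],[0,0,0],[0,0,0],[0,0,0],[0,0,0],[0,0,0]], jaw=[1,1,1,1,1,1,1])

```text
time_s: 11.45
tcp_pos: [0.5563, -0.3778, 0.2789]
eef_rot: [-179.8, -0.0, -90.0]
contact_force: [0.3, 1.0, -0.7]
gripper_width: 0.0007
```

```bash
python3 - <<'E'
from h import *
np.set_printoptions(precision=4,suppress=True)
c=cap("side"); cv2.imwrite("pics/side8z.png",cv2.resize(c["pixels"][140:350,210:420],None,fx=2.8,fy=2.8))
P=c["P"]
for n,(u,v) in dict(vial=(269,328),jar=(245,245),bott=(264,222)).items(): print(n,P[v,u])
T=press(.5153,-.24,1.8659)
for q in (.8,.84,.88): print(q,(proj(c,T([grip(q,.044),grip(q,-.044)]))-[210,140])*2.8)
for z in (0,.26,.34):
    a=np.arctan2(.033,.068)-z; h=np.hypot(.033,.068); t=np.array([.06+h*np.cos(a),0,.057+h*np.sin(a)]); e=np.array([np.cos(z),0,-np.sin(z)])*.016
    print("tab",z,((proj(c,T([t+e,t,t-e]))-[210,140])*2.8).ravel())
c=r.capture("top");cv2.imwrite("pics/top8.png",c["pixels"])
print(r.get_state()["tcp_pos"],r.get_state()["contact_force"])
E
```

```text
vial [ 0.5143 -0.0537  0.0402]
jar [ 0.6477 -0.2413  0.0596]
bott [ 0.6415 -0.3175  0.0755]
0.8 [[348.819  173.9561]
 [229.8524 167.4764]]
0.84 [[348.2278 182.2728]
 [229.6032 175.7498]]
0.88 [[347.6408 190.6841]
 [229.3283 184.116 ]]
tab 0 [267.4262 423.5316 268.889  407.2773 270.2999 391.6006]
tab 0.26 [265.3538 462.6241 267.0699 440.4473 268.735  418.9285]
tab 0.34 [264.8225 473.546  266.5871 449.9356 268.3033 426.9726]
[ 0.5554 -0.3774  0.2763] [ 0.1584 -0.2084  0.0499]
```

View pics/side8z.png

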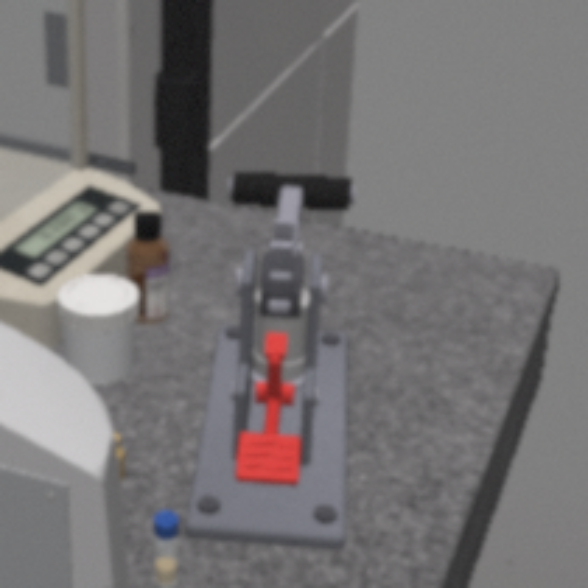

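View pics/top8.png

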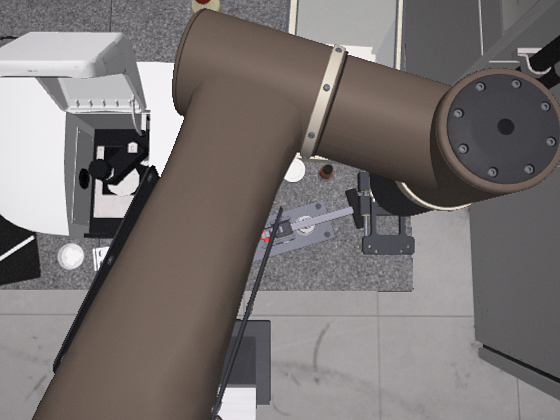

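Side view: bar ends at crop (232,187) and (350,193), against (229,184) and (348,191) predicted for 0.88 rad. Tab edges at rows 433 and 482 match a fully pressed tab. Bystanders unmoved, arm clear.

```bash
python3 - <<'E'
from plant import r
print(r.close_job())
E
```

```text
the job is handed in; nothing more can be done
None
```

I pressed the red tab down to its stop with closed fingertips, then pushed the crossbar down along its arc to its stop. After that I lifted clear and handed the job in at about 11.5 s. The hand-in reports no verdict.

- **Pawl:** the force rose to 14 N with no further travel. After lifting, the side view showed the tab still down, best matching 0.34 rad. My depth fit of the tab took in other red objects, so I relied on the picture instead.
- **Lever:** it moved freely past the tooth stop with about 5 N. It stopped at a tool height of 0.125 m (0.1256 m predicted for 0.88 rad), where I pressed with 18 N. After retreating, the crossbar was within about 1 pixel of where 0.88 rad should put it.
- **Bystanders:** spot depths for the bottle and jar agreed within 2 mm before and after. The vial's differed by about 6 mm, mostly in depth, but it looks to be in the same place in the pictures. I didn't re-measure the weight; its visible part hasn't moved in the side view.
- **Contact:** the last force reading was near zero, with the tool about 0.15 m above the lever.

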